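# Tuck the charging box's flip cover under its lip

### The job

The orange flip cover of the birch charging box stands open. Fold it down flat with the fingertips, then, keeping it down, push it along by its white ridge, away from its hinge, until it stops, so that its edge is tucked under the black lip and stays shut by itself when you let go. Lift nothing, leave the box where it stands, and do not disturb the cup, the remote or the charging cube.

Things in the scene. Friction and masses are not known exactly. Their poses are not given: they have to be found in the camera images.
- box: Open charging box of pale birch, 168 (x) x 140 (y) x 55 mm high, 2.2 kg, loose on the shelf (slides if pushed hard). Origin: centre of its underside. Its x axis runs from the hinge end to the lip end, y across, z up. It starts with its x axis pointing roughly away from the robot (within about 0.5 rad).
- lip_mid (a point): Middle of the lower front edge of the black lip, in the box frame at (57, 0, 64.5) mm. The lip is a fixed bar across the lip end of the box, x 57 to 79 mm, full width, 64.5 to 69.5 mm above the shelf, carried on two 6 mm posts at its ends; the cover slides in between the posts, under the bar, with 3 mm to spare in height.
- hinge_mid (a point): Middle of the cover's hinge axis, a 7 mm steel bar across the box, 59.5 mm above the shelf, at box x = -73 mm plus the value of joint carriage. The hinge line is parallel to box y.
- carriage (a joint): How far the hinge bar, with the cover, has slid along the box's +x towards the lip: 0 = back, 0.026 m = forward stop. Stiff: about 4 N of friction, stays where it is left. With the cover flat its edge is 8 mm short of the lip at 0 and 18 mm under it at 0.026. If it is forward while the cover is still up, the cover lands on top of the lip and cannot shut.
- cover (a joint): Angle of the cover: 0 = flat on the box, about 1.57 = upright, stop at 2.05 rad. A weak spring (0.06 N m/rad, rest angle 1.7; about 1 N at the ridge when flat) opens it again when let go, unless its edge is under the lip. Starts between 1.45 and 1.85.
- cover_edge (a point): Middle of the cover's free edge, 122 mm from the hinge axis. The cover is a rigid orange plastic plate 4 mm thick (hinge axis at mid-thickness) and 120 mm wide, 45 g; its outer face, which is the top when folded, faces the hinge end (towards the robot) while it stands open. Site frame: x from hinge to edge, z out of the outer face.
- ridge_mid (a point): Middle of the top of the white ridge on the cover's outer face: 70 mm long across the cover, 6 mm thick (80 to 86 mm from the hinge axis), 8 mm proud of the face (top 10 mm from the plate's mid-plane). Same axes as cover_edge. A fingertip against its hinge-side face pushes the cover towards the lip.
- cup: Teal ceramic cup, 76 mm wide, 85 mm high, upright, loose, close to the box; leave alone. Origin: centre of its underside.
- remote: Black plastic remote, 150 x 44 x 18 mm, lying flat, loose, close to the box; leave alone. Origin: centre of its underside, long axis x.
- cube: White plastic charging cube, 50 mm, loose, close to the box; leave alone. Origin: centre of its underside.
Things that resemble listed ones, but are neither listed nor needed, are in the scene too. Of the things that look like the box, the largest one is meant.

How it is judged:
At the end, for the whole second after the job is handed in: The cover lies flat (within 0.08 rad) with its edge at least 8 mm under the lip (carriage beyond 18 mm of its 26 mm), held by the lip alone; the box stands flat, at rest and within 30 mm of where it was, and cup, remote and charging cube within 30 mm of where they were (value of joint cover below 0.08 rad and value of joint carriage above 0.018 m and x of cover_edge in the frame of box above 0.065 m and z of cover_edge in the frame of box below 0.066 m and distance of each of box, cup, remote, cube from where it was at the start of the episode below 0.03 m and angle between box's own z axis and vertical below 0.05 rad and linear speed of box below 0.02 m/s); the robot touches nothing.
It fails at once if the box is lifted or tipped (height (world z) of box above 0.012 m or angle between box's own z axis and vertical above 0.12 rad).
It fails at once if the box is shoved more than 30 mm (distance of box from where it was at the start of the episode above 0.03 m).
It fails at once if the cup, the remote or the charging cube is pushed, lifted or knocked over (distance of any of cup, remote, cube from where it was at the start of the episode above 0.03 m or height (world z) of any of cup, remote, cube above 0.012 m or angle between any of cup, remote, cube's own z axis and vertical above 0.3 rad).
It also fails if it takes over 42 s, if anything falls off the work surface, if the arm or the gripper's body presses on something with over 40 N, if the wrist force passes 120 N, or if a joint passes its speed limit or range.

### The arm

A 6-joint arm with a two-finger parallel gripper is mounted at the origin on the work surface. World frame = base frame: x ahead of the robot, y to its left, z up, the work surface at z = 0. Lengths are in m, angles in rad, forces in N, time in s.
With the tool pointing down it reaches from about 0.375 to 0.825 m from the base axis. Payload 5.5 kg.
Tool frame: the origin (TCP) lies at the very end of the fingers, on their centre line; the grasp point (between the pads) lies tcp_to_grasp behind it (tcp_to_grasp is the distance from the TCP to the grasp point, in m); z points along the fingers, y is the line along which they close (so a half turn about z gives the same grasp; the last joint's range is limited). The gripper opens to 85 mm and grips with 20 to 120 N. Pads are 22 mm wide; open, the fingers measure 114 mm over their backs; the gripper's body (76 mm by 85 mm) begins 54 mm behind the grasp point. The pads swing forward as they close: fully open they stand 13 mm farther back than shut.
Start: joints at [1.213, 0.314, -0.047, 1.21, 0, 1.571], TCP at [0.21, 0.562, 0.231] pointing down, gripper open.
Joint ranges: [-2.67, 2.67], [-0.69, 1.73], [-1.03, 1.25], [-2.08, 2.16], [-1.42, 1.45], [-3.14, 3.14]. Speed limits (rad/s): [2.39, 2.39, 3.01, 3.14, 3.14, 3.14].

### API

Orientations are given as a 3x3 rotation matrix whose columns are the frame's x, y, z axes.
In Python, from plant import get_state, camera, calibration, hand_in, tcp_to_grasp gives the robot as it stands. The module is installed in compiled form; this text tells all that it offers.
- The arm moves only by the tool apply_moves, never from a script. Its argument "motion" is a list of rows, each an object with "jaw": the closure, from -1 (fully open) to 1 (shut); "slide": the shift along the tool's x, y, z in units of 0.4 m (1.0 is 0.4 m), a list of three; "rot": the turn, a rotation vector about the tool's x, y, z in units of 90 degrees (1.0 is 90 degrees), a list of three. In form: [{"jaw": jaw, "slide": [x, y, z], "rot": [ax, ay, az]}, ...]. A call has 1 to 12 rows; each row shifts and turns the commanded pose from where the row before left it, along the tool's axes as they then stand; what a row does not reach is not made up. A row lasts 1/8 s, in which the tool goes at most 62.5 mm and 10.7 degrees, less where a joint would pass 70% of its speed; a pose out of reach is approached as far as the arm can. A call with a number of a shift or a turn outside -1 to 1 is refused whole. A call with a gripper value outside its range is refused whole. The fingers move at their own pace and stop on an object; "grip_force" is the grip in N (left out, the last holds). Time passes only in rows, so rows that do not move let the fingers close. It gives the time, the measured TCP pose, the force, the opening and the grip force at its end, in the units of the state.
- get_state(): the state, without advancing time (a new reading comes with each control period).
- camera(name): name is "scene" or "top" or "wrist"; returns the picture (400x640x3 uint8, blue, green, red); there is no depth.
- calibration(name): a dict with "fovy" (degrees; the focal length in pixels is half the picture's height over the tangent of half this angle, whatever the lens; pixels are square), "cx", "cy" (the principal point, pixels), "world_from_camera" (4x4, takes a point from camera to world coordinates). Camera axes: x right, y up, looking along -z (the intrinsics and any distortion apply to the point x, -y, -z); pixel columns grow to the right and rows downward; lengths in m; the calibration is good to about 2 mm. A picture is of the moment at which its call begins: read the wrist's pose just before it. calibration takes no time and is no camera call; for the wrist camera it gives the pose at the moment of the call.
- hand_in(): hands the job in; it is judged then, once.
The state is a dict: "t": time; "q": joint angles; "qvel": joint speeds; "joint_efforts": joint torques, N m; "ee_pos": TCP position; "tool_rot": TCP orientation; "force": force on the tool from outside, world axes, zero at the start; "torque": the same for the moment, N m; "finger_gap": finger opening in m; "finger_force": force on a finger pad.
Only numpy, scipy, OpenCV 4.12 (cv2) and the standard library are available. Lean on these libraries where they do the work, as an engineer would, in place of code of your own. Each camera call takes 0.05 s, during which the arm holds its last target. There are 200 camera calls.

## Working session

There is one attempt and no reset: what is moved stays moved. The work goes in short steps, Python scripts to look and compute and a tool call to move; the robot and the scene stay as the last step left them, time stands still between calls to the robot, and variables do not carry over. Pictures are saved under pics/ and viewed, at most 10 in all, crops included, and the job is handed in when it is done.

Besides the shell and the picture viewer there is one more tool, called after "Call:" by a JSON object that holds its "op" and its "data". apply_moves: Moves the arm, as the interface text tells. Shifts and turns lie within -1 to 1; 1 stands for 0.4 m of shift or 90 degrees of turn. Its arguments: {"type":"object","properties":{"motion":{"type":"array","items":{"type":"object","properties":{"jaw":{"type":"number"},"slide":{"type":"array","items":{"type":"number"}},"rot":{"type":"array","items":{"type":"number"}}}}},"grip_force":{"type":"number"}},"required":["motion"]}

```bash
mkdir -p pics
python3 - <<'E'
from plant import *
import cv2
print(tcp_to_grasp if not callable(tcp_to_grasp) else tcp_to_grasp())
s=get_state();print(s['t'],s['ee_pos'],s['tool_rot'],s['finger_gap'])
for n in("scene","top"):
    cv2.imwrite(f"pics/{n}0.png",camera(n)); c=calibration(n); print(n,c)
E
```

```text
0.0187
0.0 [0.20992774 0.56144235 0.23044281] [[-9.36654309e-01  3.50254701e-01 -5.90753947e-04]
 [ 3.50255199e-01  9.36652918e-01 -1.61463846e-03]
 [-1.22033047e-05 -1.71927272e-03 -9.99998522e-01]] 0.08555300695349567
scene {'fovy': 45.86217516632881, 'cx': 315.3173905499592, 'cy': 199.08051150476007, 'world_from_camera': array([[-0.71641036, -0.59470075,  0.3648112 ,  0.88426881],
       [ 0.69764746, -0.60565622,  0.38271212,  0.38792023],
       [-0.00664901,  0.52868854,  0.84878986,  0.79600249],
       [ 0.        ,  0.        ,  0.        ,  1.        ]])}
top {'fovy': 46.57587804584915, 'cx': 316.31692666840905, 'cy': 198.52955296020966, 'world_from_camera': array([[ 0.02371799,  0.9937716 , -0.10888277,  0.47551903],
       [-0.99963363,  0.02215419, -0.01554974,  0.02472037],
       [-0.01304068,  0.10921169,  0.99393297,  0.93597605],
       [ 0.        ,  0.        ,  0.        ,  1.        ]])}
```

View pics/top0.png

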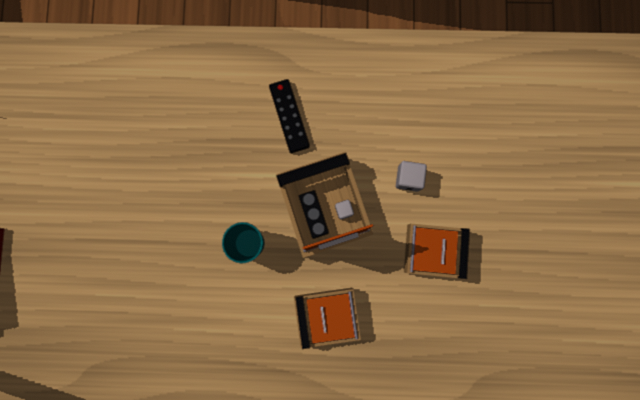

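View pics/scene0.png

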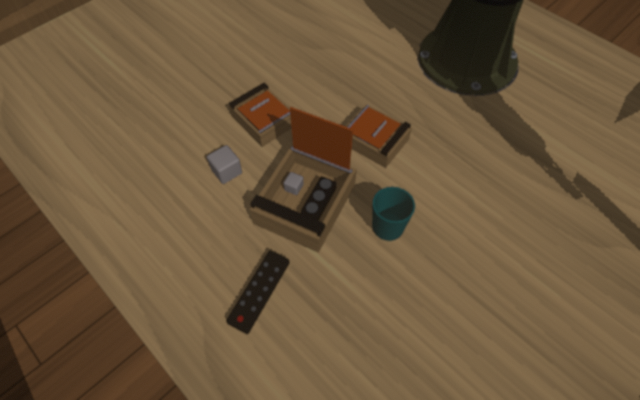

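The top view shows the large box with its black lip at about (277-349, 155-186), the open cover's edge at about (305-370, 228-250), the cup at (243,242), the remote at (289,116) and the cube at (411,176). Two smaller decoy boxes sit nearer the robot. I'll zoom in next.

Run:
```python
import cv2
a=cv2.imread("pics/top0.png")[145:265,260:390]
b=cv2.imread("pics/scene0.png")[95:255,235:365]
cv2.imwrite("pics/c1.png",cv2.resize(a,(650,600),interpolation=cv2.INTER_CUBIC))
```

```text
(no output)
```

View pics/c1.png

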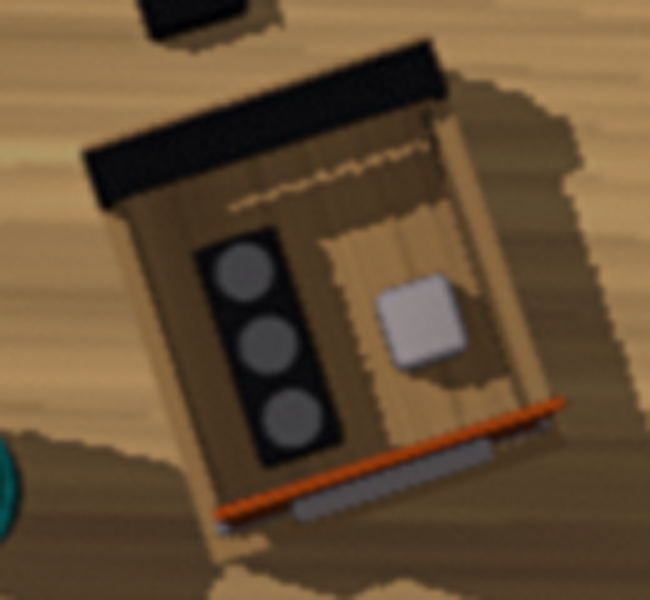

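The crop shows the lip's top corners, clockwise from far left, at (83,152), (430,42), (448,97) and (105,210). The cover edge runs from (218,515) to (565,402), with the ridge in front of it.

```bash
cat > h.py <<'E'
import numpy as np
from plant import *
def proj(n,P):
    c=calibration(n);f=200/np.tan(np.radians(c['fovy']/2));T=np.linalg.inv(c['world_from_camera'])
    p=np.atleast_2d(P)@T[:3,:3].T+T[:3,3]
    return np.c_[c['cx']+f*p[:,0]/-p[:,2],c['cy']+f*p[:,1]/p[:,2]]
def ray(n,uv,z):
    c=calibration(n);f=200/np.tan(np.radians(c['fovy']/2));W=c['world_from_camera']
    d=W[:3,:3]@[(uv[0]-c['cx'])/f,-(uv[1]-c['cy'])/f,-1];return W[:3,3]+d*(z-W[2,3])/d[2]
def box2w(p,P):
    c,s=np.cos(p[2]),np.sin(p[2]);P=np.atleast_2d(P)
    return np.c_[p[0]+c*P[:,0]-s*P[:,1],p[1]+s*P[:,0]+c*P[:,1],P[:,2]]
E
python3 - <<'E'
from h import *
from scipy.optimize import least_squares as ls
L=np.array([[83,152],[430,42],[448,97],[105,210],[218,513],[565,400]])/5+[260,145]-.4
def pts(q):
    a=q[3];e=[-.073+.122*np.cos(a),.0595+.122*np.sin(a)]
    return box2w(q,[[.079,.07,.0695],[.079,-.07,.0695],[.057,-.07,.0695],[.057,.07,.0695],[e[0],.06,e[1]],[e[0],-.06,e[1]]])
r=ls(lambda q:(proj("top",pts(q))-L).ravel(),[.5,0,.2,1.6])
print(r.x,r.fun.round(1)); q=r.x
print("scene px",proj("scene",pts(q)).round(0).tolist())
for n,uv,z in(("cup",(243,242),.085),("cube",(411,176),.05),("rem near",(300,150),.018),("d1",(437,251),.05),("d2",(329,318),.05)):print(n,ray("top",uv,z).round(3))
print("hinge",box2w(q,[-.073,0,.0595]),"lip",box2w(q,[.057,0,.0645]))
E
```

```text
[0.56125611 0.02288327 0.34236008 1.52229118] [-0.2  0.7  0.7 -0.4  0.9 -0.5 -1.   0.  -0.7  0.4  0.3 -0.3]
scene px [[321.0, 232.0], [251.0, 202.0], [257.0, 193.0], [326.0, 222.0], [353.0, 130.0], [290.0, 106.0]]
cup [0.486 0.17  0.085]
cube [ 0.62  -0.142  0.05 ]
rem near [0.674 0.074 0.018]
d1 [ 0.478 -0.192  0.05 ]
d2 [0.349 0.01  0.05 ]
hinge [[ 0.49249267 -0.00162364  0.0595    ]] lip [[0.61494811 0.04201881 0.0645    ]]
```

Call:
{"op": "apply_moves", "data": {"grip_force": 20, "motion": [{"jaw":1,"slide":[-0.0895,-0.095,0],"rot":[0,0,0]},{"jaw":1,"slide":[-0.0895,-0.095,0],"rot":[0,0,0]},{"jaw":1,"slide":[-0.0895,-0.095,0],"rot":[0,0,0]},{"jaw":1,"slide":[-0.0895,-0.095,0],"rot":[0,0,0]},{"jaw":1,"slide":[-0.0895,-0.095,0],"rot":[0,0,0]},{"jaw":1,"slide":[-0.0895,-0.095,0],"rot":[0,0,0]},{"jaw":1,"slide":[-0.0895,-0.095,0],"rot":[0,0,0]},{"jaw":1,"slide":[-0.0895,-0.095,0],"rot":[0,0,0]},{"jaw":1,"slide":[-0.0895,-0.095,0],"rot":[0,0,0]},{"jaw":1,"slide":[-0.0895,-0.095,0],"rot":[0,0,0]},{"jaw":1,"slide":[-0.0895,-0.095,0],"rot":[0,0,0]},{"jaw":1,"slide":[-0.0895,-0.095,0],"rot":[0,0,0]}]}}

```text
t: 1.6
ee_pos: [0.4531, -0.0173, 0.2312]
tool_rot: [[-0.937, 0.35, -0.0], [0.35, 0.937, 0.0], [0.0, 0.0, -1.0]]
force: [-0.1, 0.5, 1.0]
finger_gap: 0.0001
finger_force: 0.0
```

Call:
{"op": "apply_moves", "data": {"motion": [{"jaw":1,"slide":[0,0,0],"rot":[0,0,0.118]},{"jaw":1,"slide":[0,0,0],"rot":[0,0,0.118]},{"jaw":1,"slide":[0,0,0],"rot":[0,0,0.118]},{"jaw":1,"slide":[0,0,0],"rot":[0,0,0.118]},{"jaw":1,"slide":[0,0,0],"rot":[0,0,0.118]},{"jaw":1,"slide":[0,0,0],"rot":[0,0,0.118]},{"jaw":1,"slide":[0,0,0],"rot":[0,0,0.118]},{"jaw":1,"slide":[0,0,0],"rot":[0,0,0.118]},{"jaw":1,"slide":[0,0,0],"rot":[0,0,0.118]},{"jaw":1,"slide":[0,0,0],"rot":[0,0,0.118]},{"jaw":1,"slide":[0,0,0],"rot":[0,0,0.118]},{"jaw":1,"slide":[0,0,0],"rot":[0,0,0.118]}]}}

```text
t: 3.1
ee_pos: [0.4525, -0.0156, 0.231]
tool_rot: [[0.851, 0.526, -0.001], [0.526, -0.851, 0.0], [-0.001, -0.0, -1.0]]
force: [-0.5, -0.4, -0.4]
finger_gap: -0.0004
finger_force: 0.0
```

```bash
cat >> h.py <<'E'
Q=np.array([.5613,.0229,.3424])
def st():
    s=get_state();p=s['ee_pos'];c,sn=np.cos(Q[2]),np.sin(Q[2]);d=p-[Q[0],Q[1],0];R=s['tool_rot']
    print('t',s['t'],'box mm',np.round([1e3*(c*d[0]+sn*d[1]),1e3*(c*d[1]-sn*d[0]),1e3*p[2]],1),'yawerr deg',np.round(np.degrees(np.arctan2(R[1,0],R[0,0])-Q[2]),1),'tz',R[:,2].round(3),'F',np.round(s['force'],1),'gap',s['finger_gap'],'q6',s['q'][5])
E
python3 - <<'E'
from h import *
import cv2
st(); cv2.imwrite("pics/w1.png",camera("wrist"))
E
```

```text
t 3.1 box mm [-115.4    0.3  231. ] yawerr deg 12.1 tz [-0.001  0.    -1.   ] F [-0.5 -0.4 -0.4] gap -0.00038477448907351644 q6 2.553786096809501
```

View pics/w1.png

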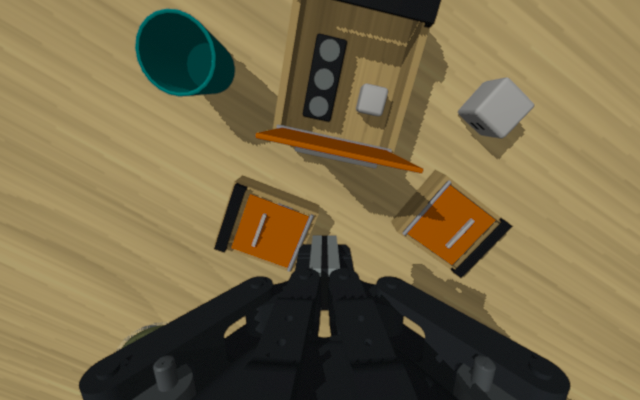

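The wrist view shows the cover's free edge from about (257,134) to (420,170), with the closed fingertips at (325,240). Next I'll check the model against this and finish the yaw.

Run:
```python
from h import *
for a in(1.45,1.52,1.6,1.7,1.8):
    e=[-.073+.122*np.cos(a),.0595+.122*np.sin(a)]
    print(a,proj("wrist",box2w(Q,[[e[0],.06,e[1]],[e[0],-.06,e[1]],[.057,-.07,.0695]])).round(0).tolist())
```

```text
1.45 [[254.0, 124.0], [424.0, 160.0], [431.0, 26.0]]
1.52 [[252.0, 136.0], [421.0, 172.0], [431.0, 26.0]]
1.6 [[250.0, 151.0], [417.0, 185.0], [431.0, 26.0]]
1.7 [[249.0, 167.0], [411.0, 200.0], [431.0, 26.0]]
1.8 [[247.0, 183.0], [406.0, 214.0], [431.0, 26.0]]
```

Call:
{"op": "apply_moves", "data": {"motion": [{"jaw":1,"slide":[0,0,0],"rot":[0,0,0.067]},{"jaw":1,"slide":[0,0,0],"rot":[0,0,0.067]},{"jaw":1,"slide":[0,0,0.12],"rot":[0,0,0]},{"jaw":1,"slide":[0,0,0.13],"rot":[0,0,0]},{"jaw":1,"slide":[0,0,0],"rot":[0,0,0]}]}}

```text
t: 3.78
ee_pos: [0.4489, -0.0155, 0.1281]
tool_rot: [[0.939, 0.344, -0.008], [0.344, -0.939, 0.0], [-0.008, -0.003, -1.0]]
force: [-0.7, 0.6, 0.9]
finger_gap: -0.0002
finger_force: 0.0
```

Run:
```python
from h import *
import cv2
st(); cv2.imwrite("pics/w2.png",camera("wrist"))
```

```text
t 3.775 box mm [-118.7    1.6  128.1] yawerr deg 0.5 tz [-0.008  0.    -1.   ] F [-0.7  0.6  0.9] gap -0.00019488553747949058 q6 2.7561349845420238
```

Call:
{"op": "apply_moves", "data": {"motion": [{"jaw":1,"slide":[0.055,0,0.004],"rot":[0,0,0]},{"jaw":1,"slide":[0.055,0,0.004],"rot":[0,0,0]},{"jaw":1,"slide":[0.0235,0,0.007],"rot":[0,0,0]},{"jaw":1,"slide":[0.0235,0,0.007],"rot":[0,0,0]},{"jaw":1,"slide":[0.0205,0,0.014],"rot":[0,0,0]},{"jaw":1,"slide":[0.0205,0,0.014],"rot":[0,0,0]},{"jaw":1,"slide":[0,0,0],"rot":[0,0,0]}]}}

```text
t: 4.7
ee_pos: [0.5272, 0.0116, 0.1106]
tool_rot: [[0.94, 0.342, -0.001], [0.342, -0.94, 0.0], [-0.001, -0.0, -1.0]]
force: [-0.0, -0.7, 0.0]
finger_gap: -0.0001
finger_force: 0.1
```

Run:
```python
from h import *
import cv2
st(); cv2.imwrite("pics/w3.png",np.hstack([cv2.resize(camera("wrist"),(400,250)),cv2.resize(camera("scene")[60:260,200:440],(400,333))[:250]]))
```

```text
t 4.7 box mm [-35.9   0.8 110.6] yawerr deg 0.4 tz [-0.001  0.    -1.   ] F [-0.  -0.7  0. ] gap -6.412869088963805e-05 q6 2.814350746426368
```

View pics/w3.png

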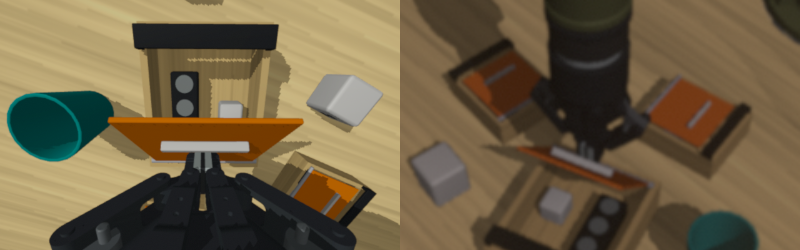

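The cover is folding with the fingertips behind the white ridge, and the box is unmoved. Continuing down.

Call:
{"op": "apply_moves", "data": {"motion": [{"jaw":1,"slide":[0.011,0,0.022],"rot":[0,0,0]},{"jaw":1,"slide":[0.011,0,0.022],"rot":[0,0,0]},{"jaw":1,"slide":[0.008,0,0.019],"rot":[0,0,0]},{"jaw":1,"slide":[0.008,0,0.019],"rot":[0,0,0]},{"jaw":1,"slide":[0.0035,0,0.018],"rot":[0,0,0]},{"jaw":1,"slide":[0.003,0,0.018],"rot":[0,0,0]},{"jaw":1,"slide":[0,0,0],"rot":[0,0,0]}]}}

```text
t: 5.68
ee_pos: [0.5435, 0.0176, 0.0634]
tool_rot: [[0.94, 0.342, -0.001], [0.342, -0.94, -0.0], [-0.001, -0.0, -1.0]]
force: [-0.7, -0.1, 1.4]
finger_gap: -0.0003
finger_force: 0.5
```

Run:
```python
from h import *
import cv2
st(); cv2.imwrite("pics/w4.png",camera("wrist"))
```

```text
t 5.675 box mm [-18.6   1.   63.4] yawerr deg 0.4 tz [-0.001 -0.    -1.   ] F [-0.7 -0.1  1.4] gap -0.00030851034736637813 q6 2.824882795430586
```

View pics/w4.png

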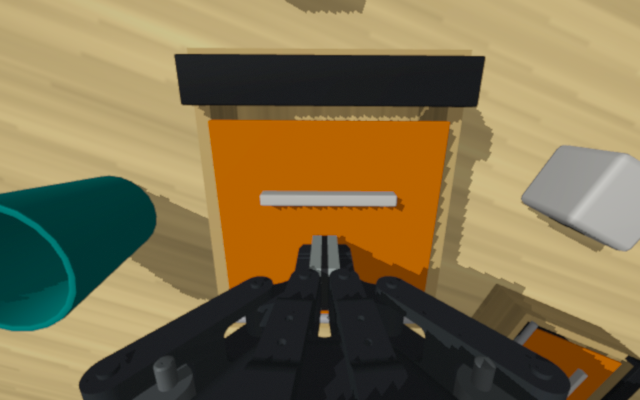

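The cover is nearly flat with its edge at row 120, clear of the lip at row 106. The ridge at row 200 is ahead of the fingertips. I'll press lightly until it is flat.

Call:
{"op": "apply_moves", "data": {"motion": [{"jaw":1,"slide":[0.01,0,0.004],"rot":[0,0,0]},{"jaw":1,"slide":[0.01,0,0.003],"rot":[0,0,0]},{"jaw":1,"slide":[0,0,0],"rot":[0,0,0]}]}}

```text
t: 6.1
ee_pos: [0.5518, 0.0205, 0.0614]
tool_rot: [[0.94, 0.342, 0.0], [0.342, -0.94, 0.0], [0.0, 0.0, -1.0]]
force: [-1.0, 0.0, 2.1]
finger_gap: 0.0004
finger_force: 1.1
```

```bash
python3 -c "
from h import *
st()"
```

```text
t 6.1 box mm [-9.8  0.9 61.4] yawerr deg 0.4 tz [ 0.  0. -1.] F [-1.   0.   2.1] gap 0.0003872344988975324 q6 2.829409339983565
```

Call:
{"op": "apply_moves", "data": {"motion": [{"jaw":1,"slide":[0.005,0,0.003],"rot":[0,0,0]},{"jaw":1,"slide":[0,0,0],"rot":[0,0,0]}]}}

```text
t: 6.35
ee_pos: [0.5537, 0.0211, 0.0609]
tool_rot: [[0.94, 0.342, 0.001], [0.342, -0.94, -0.0], [0.001, 0.0, -1.0]]
force: [-3.1, -0.3, 9.5]
finger_gap: -0.0003
finger_force: 4.4
```

```bash
python3 -c "
from h import *
st()"
```

```text
t 6.35 box mm [-7.8  0.8 60.9] yawerr deg 0.4 tz [ 0.001 -0.    -1.   ] F [-3.1 -0.3  9.5] gap -0.00025420555138692415 q6 2.8305139309020326
```

The cover is flat, with about 9 N of downforce. Pushing forward now.

Call:
{"op": "apply_moves", "data": {"motion": [{"jaw":1,"slide":[0.01,0,0],"rot":[0,0,0]},{"jaw":1,"slide":[0.01,0,0],"rot":[0,0,0]},{"jaw":1,"slide":[0.01,0,0],"rot":[0,0,0]},{"jaw":1,"slide":[0.01,0,0],"rot":[0,0,0]},{"jaw":1,"slide":[0.01,0,0],"rot":[0,0,0]}]}}

```text
t: 6.98
ee_pos: [0.5722, 0.0277, 0.0609]
tool_rot: [[0.94, 0.342, 0.0], [0.342, -0.94, -0.0], [-0.0, 0.0, -1.0]]
force: [-3.9, -1.4, 9.1]
finger_gap: 0.0001
finger_force: 4.6
```

Run:
```python
from h import *
import cv2
st(); cv2.imwrite("pics/w5.png",camera("wrist"))
```

```text
t 6.975 box mm [11.8  0.8 60.9] yawerr deg 0.4 tz [ 0. -0. -1.] F [-3.9 -1.4  9.1] gap 7.246528321400568e-05 q6 2.8412900326992894
```

View pics/w5.png

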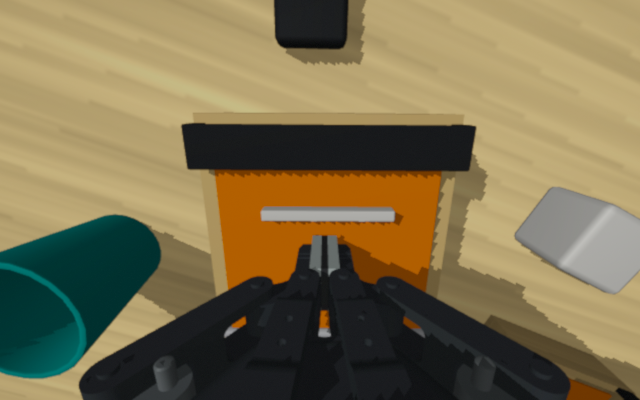

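The edge is now at or under the lip (row 170) and the ridge is at row 214. I'll continue to the stop.

Call:
{"op": "apply_moves", "data": {"motion": [{"jaw":1,"slide":[0.01,0,0],"rot":[0,0,0]},{"jaw":1,"slide":[0.01,0,0],"rot":[0,0,0]},{"jaw":1,"slide":[0,0,0],"rot":[0,0,0]}]}}

```text
t: 7.4
ee_pos: [0.5783, 0.0299, 0.0606]
tool_rot: [[0.94, 0.342, -0.002], [0.342, -0.94, -0.002], [-0.003, 0.001, -1.0]]
force: [-6.9, -3.5, 11.6]
finger_gap: -0.0
finger_force: 5.8
```

```bash
cat >> h.py <<'E'
def show():
    for k in(0,.01,.018,.022,.026): print(k,'ridge front top ends',proj("wrist",box2w(Q,[[-.073+k+.086,.035,.0695],[-.073+k+.086,-.035,.0695]])).round(0).tolist())
    print('lip near corners',proj("wrist",box2w(Q,[[.057,.07,.0695],[.057,-.07,.0695]])).round(0).tolist())
E
python3 - <<'E'
from h import *
import cv2
st(); show(); cv2.imwrite("pics/w6.png",camera("wrist"))
E
```

```text
t 7.4 box mm [18.3  0.9 60.6] yawerr deg 0.4 tz [-0.002 -0.002 -1.   ] F [-6.9 -3.5 11.6] gap -1.0250098726569712e-05 q6 2.845287458487606
0 ridge front top ends [[261.0, 266.0], [388.0, 267.0]]
0.01 ridge front top ends [[260.0, 250.0], [390.0, 251.0]]
0.018 ridge front top ends [[259.0, 236.0], [391.0, 237.0]]
0.022 ridge front top ends [[259.0, 230.0], [392.0, 230.0]]
0.026 ridge front top ends [[258.0, 223.0], [392.0, 223.0]]
lip near corners [[186.0, 189.0], [465.0, 191.0]]
```

View pics/w6.png

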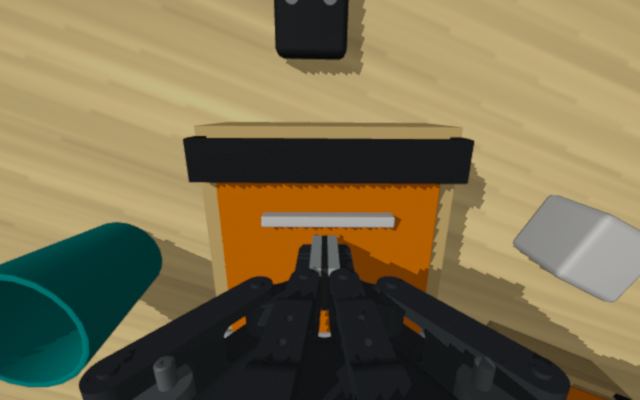

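The ridge-to-lip spacing is 30 px, against a predicted 33 px at carriage = 26 mm, so the cover looks fully in. The rising force agrees. I'll lift straight up and check.

Call:
{"op": "apply_moves", "data": {"motion": [{"jaw":1,"slide":[0,0,-0.02],"rot":[0,0,0]},{"jaw":1,"slide":[0,0,-0.06],"rot":[0,0,0]},{"jaw":1,"slide":[0,0,-0.1],"rot":[0,0,0]},{"jaw":1,"slide":[-0.1,0,-0.1],"rot":[0,0,0]},{"jaw":1,"slide":[-0.1,0,0],"rot":[0,0,0]},{"jaw":1,"slide":[-0.1,0,0],"rot":[0,0,0]},{"jaw":1,"slide":[0,0,0],"rot":[0,0,0]},{"jaw":1,"slide":[0,0,0],"rot":[0,0,0]}]}}

```text
t: 8.45
ee_pos: [0.4681, -0.0103, 0.1726]
tool_rot: [[0.94, 0.342, 0.002], [0.342, -0.94, 0.0], [0.002, 0.0, -1.0]]
force: [0.8, -0.1, 0.5]
finger_gap: -0.0003
finger_force: 0.0
```

Run:
```python
from h import *
import cv2
st(); show()
w=camera("wrist");t=camera("top");t0=cv2.imread("pics/top0.png")
f=lambda i:cv2.resize(i[130:270,260:390],(372,400),interpolation=cv2.INTER_CUBIC)
cv2.imwrite("pics/w7.png",np.hstack([f(t0),f(t)])); cv2.imwrite("pics/w8.png",w)
```

```text
t 8.45 box mm [-99.    0.  172.6] yawerr deg 0.4 tz [ 0.002  0.    -1.   ] F [ 0.8 -0.1  0.5] gap -0.0002693246445278083 q6 2.7703847243994764
0 ridge front top ends [[281.0, 65.0], [368.0, 66.0]]
0.01 ridge front top ends [[281.0, 51.0], [368.0, 52.0]]
0.018 ridge front top ends [[280.0, 40.0], [369.0, 41.0]]
0.022 ridge front top ends [[280.0, 35.0], [369.0, 35.0]]
0.026 ridge front top ends [[280.0, 29.0], [369.0, 30.0]]
lip near corners [[233.0, 2.0], [416.0, 3.0]]
```

View pics/w8.png

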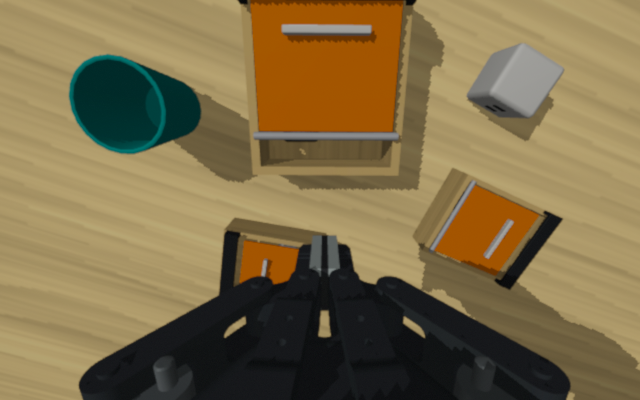

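View pics/w7.png

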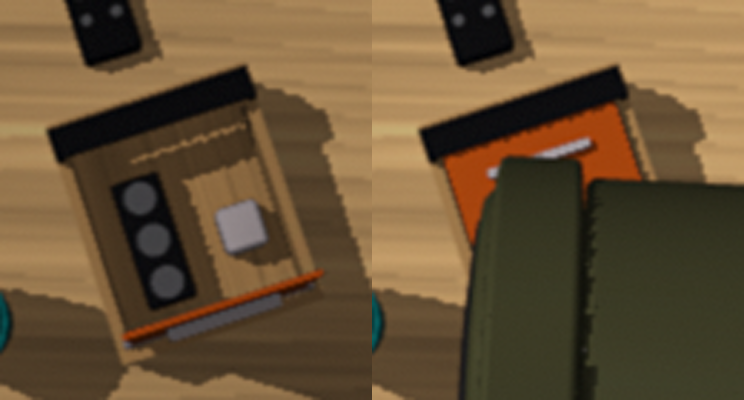

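The box has not moved: its lip corners match the start picture. The cover is flat and tucked under the lip, and the ridge at about row 26 matches carriage ≈ 26 mm. Nothing is touching. Handing in.

```bash
python3 -c "
from plant import *
print(hand_in())"
```

```text
the job is handed in; nothing more can be done
None
```

The job is handed in: the cover is folded flat and pushed to its stop under the lip, it stayed shut after release, and my last pictures show no sign that the box, cup, remote or cube moved.

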